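# Rebuild the blender drive on its stud

### The arm

A 6-joint arm with a two-finger parallel gripper is mounted at the origin on the work surface. World frame = base frame: x ahead of the robot, y to its left, z up, the work surface at z = 0. Lengths are in m, angles in rad, forces in N, time in s.
With the tool pointing down it reaches from about 0.35 to 0.775 m from the base axis. Payload 7.3 kg.
Tool frame: the origin (TCP) lies where the fingers leave the gripper's body, on its centre line; the fingertips stand 66 mm ahead of it and the grasp point (between the pads) lies 47 mm ahead of it (robot.tips_ahead is the distance from the TCP to the fingertips, in m); z points along the fingers, y is the line along which they close (so a half turn about z gives the same grasp; the last joint's range is limited). The gripper opens to 92 mm and grips with 3 to 60 N. Pads are 19 mm wide; open, the fingers measure 130 mm over their backs; the gripper's body (75 mm by 190 mm) begins 47 mm behind the grasp point.
Start: joints at [-1.352, 0.342, 1.524, -0, 1.275, -0.146], TCP at [0.187, -0.49, 0.292] pointing down, gripper open.
Joint ranges: [-2.53, 2.53], [-0.77, 2.02], [0.04, 2.7], [-1, 4.14], [0.28, 2.66], [-3.11, 3.11]. Speed limits (rad/s): [2.57, 2.57, 3.14, 3.14, 3.14, 3.14].

### API

Orientations are given as [roll, pitch, yaw] about the fixed x, y, z axes, in that order (R = Rz(yaw) Ry(pitch) Rx(roll)).
In Python, from cell import robot gives the robot as it stands.
- The arm moves only by the shell command python3 -m inch 'ROWS' [FORCE]. ROWS is a JSON object of lists of equal length, an entry for each row: "travel": the shift along the tool's x, y, z in mm, a list of three; "turn": the turn about the tool's z in units of 5 degrees (1.0 is 5 degrees); "claw": the closure, from -1 (fully open) to 1 (shut). A call has 1 to 12 rows; each row is the pose to reach, as a shift and turn from the pose commanded when the call began, along the tool's axes at that moment; what a row does not reach only later rows make up. A row lasts 1/10 s, in which the tool goes at most 50 mm and 8.59 degrees, less where a joint would pass 70% of its speed; a pose out of reach is approached as far as the arm can. A call with a gripper value outside its range is refused whole. The fingers move at their own pace and stop on an object; FORCE is the grip in N (left out, the last holds). Time passes only in rows, so rows that repeat a pose let the fingers close. It gives the time, the measured TCP pose, the force, the opening and the grip force at its end, in the units of the state.
- robot.observe(): the state, without advancing time (a new reading comes with each control period).
- robot.read_camera(name): name is "scene" or "top"; returns a dict with "pixels" (400x640x3 uint8, red, green, blue), "fx", "fy", "cx", "cy" (pixels), "cam_to_world" (4x4, takes a point from camera to world coordinates). Camera axes: x right, y down, z forward; pixel columns grow to the right and rows downward; lengths in m; the calibration is good to about 2 mm. A picture is of the moment at which its call begins. There is no depth.
- robot.hand_in(): hands the job in; it is judged then, once.
The state is a dict: "time": time; "qpos": joint angles; "qvel": joint speeds; "joint_efforts": joint torques, N m; "tool_pos": TCP position; "tool_rot": TCP orientation; "contact_force": force on the tool from outside, world axes, zero at the start; "torque": the same for the moment, N m; "opening": finger opening in m; "grip_force": force on a finger pad.
Only numpy, scipy, OpenCV 4.12 (cv2) and the standard library are available. Lean on these libraries where they do the work, as an engineer would, in place of code of your own. Each camera call takes 0.05 s, during which the arm holds its last target. There are 200 camera calls.

### The job

Rebuild the counter blender's drive by stacking its parts on the chrome stud in this order: the wide steel washer flat on the black plate, then the red seal, then the narrow steel washer, then the blue coupling with its teeth up. Each must be threaded on the stud and lie fully down on the one below before the next goes on; leave the jar, canister and brush where they are.

Things in the scene. Friction and masses are not known exactly. Their poses are not given: they have to be found in the camera images.
- drive: fixed round black plate with a chrome stud upright at its centre: the place of the stack. Plate 160 mm across, 12 mm thick. Origin at the centre of its underside, on the counter; z up along the stud. The stud is 14 mm in diameter, straight up to 60 mm above the origin, then tapers to a 5 mm tip at 74 mm. It stands left or right of the middle of the counter
- wide_mid (a point): wide dark-grey steel washer, lying flat on the saucer: outer diameter 56 mm, bore 21 mm, 8 mm thick, 110 g. The point is its centre, half-way up; z is its axis. Which side of the saucer it lies on changes
- seal_mid (a point): bright red stiff seal ring, lying flat on the counter: outer diameter 50 mm, bore 21 mm, 10 mm thick, 30 g. The point is its centre, half-way up; z is its axis
- narrow_mid (a point): narrow dark-grey steel washer, lying flat on the saucer 74 mm (centre to centre) from the wide one: outer diameter 42 mm, bore 21 mm, 8 mm thick, 55 g. The point is its centre, half-way up; z is its axis
- coupling_mid (a point): blue drive coupling, standing on the counter: a tube of outer diameter 36 mm, bore 21 mm right through, 24 mm tall, with four upright teeth 6 mm high on its top edge, 30 mm tall in all, 50 g. The point is on its axis, 15 mm above its underside; z points up to the teeth
- saucer: white ceramic saucer, stuck fast to the counter by a non-slip foot, 176 mm across, flat floor 156 mm across and 6 mm above the counter, rim 14 mm above the counter. Origin at the centre of its underside. Both washers lie on it, either side of its centre.
- jar: bystander: clear plastic blender jar with black snap lid and handle, 106 mm across, 148 mm tall, at the far left. Origin at the centre of its underside
- canister: bystander: small aluminium canister with dark twist cap, 64 mm across, 70 mm tall, at the far right. Origin at the centre of its underside
- brush: bystander: green scrubbing brush with white bristles, 130 x 70 mm, 70 mm tall, beyond the parts. Origin at the centre of its underside

How it is judged:
On the way, in this order (a step that is already met when the one before it is completed fails the run):
1. the wide steel washer lies flat on the black plate, round the stud (horizontal distance between wide_mid and drive below 0.008 m and z of wide_mid in the frame of drive between 0.013 and 0.019 m and angle between the z axis of wide_mid and the z axis of drive, either way round below 0.15 rad), for 0.2 s.
2. the red seal lies on the wide washer, round the stud (all of step 1 and horizontal distance between seal_mid and drive below 0.008 m and z of seal_mid in the frame of drive between 0.022 and 0.028 m and angle between the z axis of seal_mid and the z axis of drive, either way round below 0.15 rad), for 0.2 s.
3. the narrow steel washer lies on the red seal, round the stud (all of step 2 and horizontal distance between narrow_mid and drive below 0.008 m and z of narrow_mid in the frame of drive between 0.031 and 0.037 m and angle between the z axis of narrow_mid and the z axis of drive, either way round below 0.15 rad), for 0.2 s.
4. the blue coupling stands on the narrow washer, round the stud, teeth up (all of step 3 and horizontal distance between coupling_mid and drive below 0.008 m and z of coupling_mid in the frame of drive between 0.05 and 0.056 m and angle between coupling_mid's own z axis and vertical below 0.15 rad), for 0.2 s.
At the end, for the whole second after the job is handed in: All four parts at rest on the stud, released, in order wide washer, seal, narrow washer, coupling (teeth up); each within 8 mm of the stud axis, 3 mm of its seated height (middles 16, 25, 34, 53 mm above the drive origin) and 0.15 rad of level (all of step 4 and linear speed of each of wide, seal, narrow, coupling below 0.02 m/s); the robot touches nothing.
It fails at once if the blender jar is pushed more than 25 mm or tipped (distance of jar from where it was at the start of the episode above 0.025 m or angle between jar's own z axis and vertical above 0.3 rad).
It fails at once if the canister is pushed more than 25 mm or tipped (distance of canister from where it was at the start of the episode above 0.025 m or angle between canister's own z axis and vertical above 0.3 rad).
It fails at once if the brush is pushed more than 25 mm or tipped (distance of brush from where it was at the start of the episode above 0.025 m or angle between brush's own z axis and vertical above 0.3 rad).
It also fails if it takes over 112 s, if anything falls off the work surface, if the arm or the gripper's body presses on something with over 40 N, if the wrist force passes 120 N, or if a joint passes its speed limit or range.

## Working session

There is one attempt and no reset: what is moved stays moved. The work goes in short steps, Python scripts to look and compute and a shell command to move; the robot and the scene stay as the last step left them, time stands still between calls to the robot, and variables do not carry over. Pictures are saved under pics/ and viewed, at most 16 in all, crops included, and the job is handed in when it is done.

```bash
mkdir -p pics; cat > h.py <<'E'
import numpy as np, cv2
from cell import robot
def cam(n):
    c=robot.read_camera(n); c['bgr']=cv2.cvtColor(c['pixels'],cv2.COLOR_RGB2BGR); return c
def ray(c,u,v,z):
    T=np.array(c['cam_to_world']); d=T[:3,:3]@[(u-c['cx'])/c['fx'],(v-c['cy'])/c['fy'],1]
    o=T[:3,3]; return o+d*(z-o[2])/d[2]
def proj(c,p):
    T=np.linalg.inv(np.array(c['cam_to_world'])); q=T[:3,:3]@p+T[:3,3]
    return c['fx']*q[0]/q[2]+c['cx'],c['fy']*q[1]/q[2]+c['cy']
E
python3 - <<'E'
from h import *
for n in('scene','top'):
    c=cam(n); cv2.imwrite(f'pics/{n}0.png',c['bgr']); print(n,c['fx'],c['cx'],c['cy'],np.round(c['cam_to_world'],3).tolist())
print(robot.observe())
E
```

```text
scene 369.07907332145487 318.5638107814475 201.43175590262842 [[-0.337, 0.493, -0.802, 1.448], [0.941, 0.187, -0.281, 0.326], [0.011, -0.849, -0.527, 0.586], [0.0, 0.0, 0.0, 1.0]]
top 433.25390227140076 324.38340644784216 204.25969661866293 [[0.02, -0.984, 0.177, 0.425], [-1.0, -0.018, 0.014, 0.017], [-0.011, -0.177, -0.984, 1.138], [0.0, 0.0, 0.0, 1.0]]
{'time': 0.1, 'qpos': array([-1.35200319e+00,  3.42670144e-01,  1.52492566e+00,  1.27895981e-05,
        1.27540284e+00, -1.46012166e-01]), 'qvel': array([ 7.28598960e-04, -1.72655108e-03, -3.15087703e-03,  1.90012951e-03,
        1.15228239e-03, -4.38184711e-05]), 'joint_efforts': array([ 1.60264401e-03, -4.32004130e+01, -2.44694245e+01,  7.18266447e-02,
        5.25573897e-02, -6.37243056e-05]), 'tool_pos': array([ 0.18726038, -0.49017366,  0.29160407]), 'tool_rot': array([-3.14020341e+00, -2.16662063e-04,  3.64801422e-01]), 'contact_force': array([ 0.69487219,  0.79178076, -0.04096251]), 'torque': array([-0.0613255 , -0.00737743,  0.0012353 ]), 'grip_force': 0.0, 'opening': 0.0917081021204028}
```

View pics/scene0.png

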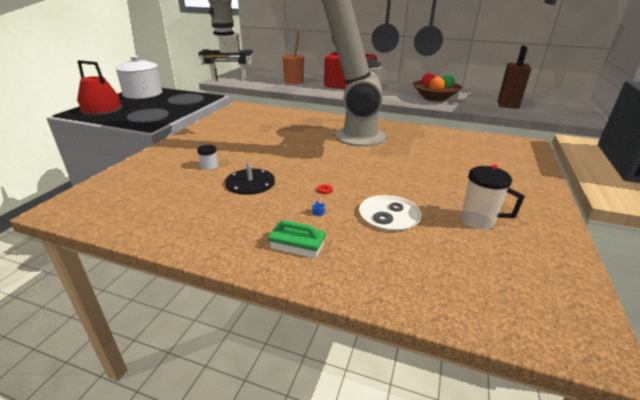

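View pics/top0.png

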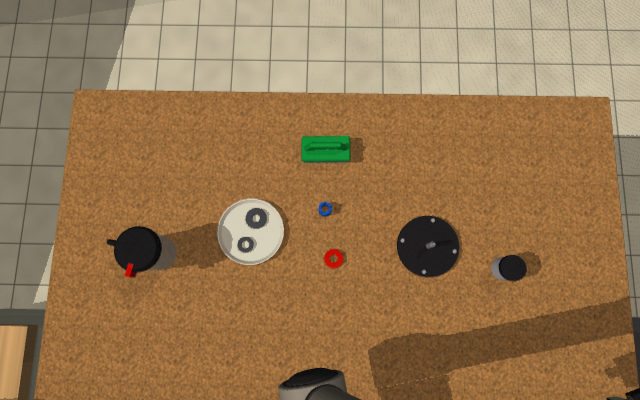

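The top view shows the wide washer at about (256,218), narrow at (246,245), seal (334,259), coupling (325,209), and the plate at (428,246). The jar is far left, the canister is right of the plate, and the brush is beyond the coupling. Next I'll measure these by masks in both views.

```bash
cat > m.py <<'E'
from h import *
import sys
def blobs(m,box,amin):
    u0,v0,u1,v1=box; k=np.zeros_like(m); k[v0:v1,u0:u1]=m[v0:v1,u0:u1]
    cs,_=cv2.findContours(k,cv2.RETR_EXTERNAL,cv2.CHAIN_APPROX_NONE)
    return [c for c in cs if cv2.contourArea(c)>amin]
def show(c,name,m,box,amin,z):
    for k in blobs(m.astype(np.uint8)*255,box,amin):
        e=cv2.fitEllipse(cv2.convexHull(k)); P=ray(c,*e[0],z); pts=np.array([ray(c,*q[0],z) for q in k])
        print(name,np.round(e[0],1),np.round(e[1],1),'world',np.round(P,4),'ext mm',np.round(1000*np.ptp(pts,axis=0)[:2]))
def run(n,boxes):
    c=cam(n); hsv=cv2.cvtColor(c['bgr'],cv2.COLOR_BGR2HSV).astype(int); H,S,V=hsv[...,0],hsv[...,1],hsv[...,2]
    show(c,'plate',(V<75),boxes['plate'],300,.012)
    show(c,'washer',(V<150),boxes['sau'],15,.014)
    show(c,'saucer',(S<60)&(V>150),boxes['sau'],300,.014)
    show(c,'seal',((H<6)|(H>174))&(S>190),boxes['parts'],20,.008)
    show(c,'coupl',(H>100)&(H<130)&(S>120),boxes['parts'],20,.02)
    return c
if __name__=='__main__':
    c=run('top',dict(plate=(385,205,470,285),sau=(225,205,277,258),parts=(295,190,365,280)))
    cv2.imwrite('pics/topz.png',cv2.resize(c['bgr'][190:290,210:370],None,fx=5,fy=5,interpolation=cv2.INTER_CUBIC))
    print('scene'); run('scene',dict(plate=(215,165,285,197),sau=(366,200,414,226),parts=(300,178,345,220)))
E
python3 m.py
```

```text
plate [427.8 246. ] [60.4 62.9] world [ 0.5225 -0.2369  0.012 ] ext mm [156. 160.]Traceback (most recent call last):
  File "m.py", line 20, in <module>
    c=run('top',dict(plate=(385,205,470,285),sau=(225,205,277,258),parts=(295,190,365,280)))
  File "m.py", line 14, in run
    show(c,'washer',(V<150),boxes['sau'],15,.014)
    ~~~~^^^^^^^^^^^^^^^^^^^^^^^^^^^^^^^^^^^^^^^^^
  File "m.py", line 9, in show
    e=cv2.fitEllipse(cv2.convexHull(k)); P=ray(c,*e[0],z); pts=np.array([ray(c,*q[0],z) for q in k])
cv2.error: OpenCV(4.12.0) /io/opencv/modules/imgproc/src/shapedescr.cpp:361: error: (-201:Incorrect size of input array) There should be at least 5 points to fit the ellipse in function 'fitEllipseNoDirect'
```

```bash
sed -i 's/if cv2.contourArea(c)>amin/if cv2.contourArea(c)>amin and len(cv2.convexHull(c))>4/; s/(V<150)/(V<130)/' m.py
python3 m.py
```

```text
plate [427.8 246. ] [60.4 62.9] world [ 0.5225 -0.2369  0.012 ] ext mm [156. 160.]
washer [245.1 244.1] [15.5 16.3] world [0.5183 0.237  0.014 ] ext mm [39. 40.]
washer [255.8 217.8] [20.6 21.4] world [0.5876 0.2123 0.014 ] ext mm [53. 55.]
saucer [251.6 229.9] [62.3 65.6] world [0.5555 0.2218 0.014 ] ext mm [138. 139.]
seal [333.2 258.2] [18.5 18.6] world [0.4867 0.0075 0.008 ] ext mm [47. 47.]
coupl [324.6 208.4] [13.  13.8] world [0.6149 0.0322 0.02  ] ext mm [35. 32.]
scene
plate [249.4 181.4] [24.7 49.5] world [ 0.5388 -0.2299  0.012 ] ext mm [165. 159.]
washer [382.4 217.7] [11.4 19.3] world [0.5957 0.214  0.014 ] ext mm [56. 52.]
washer [395.6 206.6] [ 7.9 13.4] world [0.5257 0.2384 0.014 ] ext mm [43. 37.]
saucer [389.7 212.3] [33.  61.4] world [0.5619 0.2278 0.014 ] ext mm [161. 148.]
seal [324.3 188.7] [ 8.5 14.6] world [0.4912 0.0089 0.008 ] ext mm [52. 45.]
coupl [318.1 208.5] [12.4 13.8] world [0.6235 0.0355 0.02  ] ext mm [62. 39.]
```

View pics/topz.png

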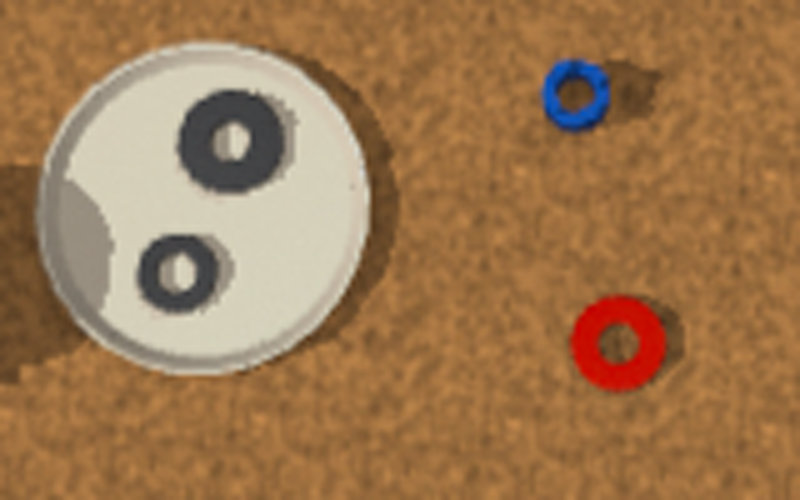

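```bash
cat > go.py <<'E'
# usage: go.py x y z yawdeg -> tool-axis travel (mm) and turn units
from h import *
import sys
def rel(x,y,z,yaw):
    o=robot.observe(); p=o['tool_pos']; a=o['tool_rot'][2]; d=1000*(np.array([x,y,z])-p)
    R=np.array([[np.cos(a),np.sin(a),0],[np.sin(a),-np.cos(a),0],[0,0,-1]]).T
    t=(np.degrees(a)-yaw+90)%180-90
    print('travel',np.round(R@d,1),'turn',round(t/5,2),'yaw now',round(np.degrees(a),1),'pos',np.round(p,4))
rel(*map(float,sys.argv[1:5]))
E
python3 go.py .5876 .2123 .26 -19.6
```

```text
travel [ 624.6 -513.6   31.9] turn 8.1 yaw now 20.9 pos [ 0.1873 -0.4903  0.2919]
```

```bash
python3 -m inch '{"travel":[[625,-514,0],[625,-514,0],[625,-514,0],[625,-514,0],[625,-514,0],[625,-514,0],[625,-514,0],[625,-514,0],[625,-514,0],[625,-514,0],[625,-514,0],[625,-514,0]],"turn":[0,0,0,0,0,0,0,2,4,6,8.1,8.1],"claw":[-0.52,-0.52,-0.52,-0.52,-0.52,-0.52,-0.52,-0.52,-0.52,-0.52,-0.52,-0.52]}' 20; python3 go.py .5876 .2123 .13 -19.6
```

```text
time: 1.45
tool_pos: [0.4642, -0.0071, 0.2924]
tool_rot: [3.141, -0.0, -0.258]
contact_force: [0.0, -0.4, 0.4]
opening: 0.07
grip_force: 0.0
travel [  63.3 -243.6  162.4] turn 0.96 yaw now -14.8 pos [ 0.4642 -0.0071  0.2924]
```

```bash
python3 -m inch '{"travel":[[63,-244,0],[63,-244,0],[63,-244,0],[63,-244,0],[63,-244,0],[63,-244,0],[63,-244,140],[63,-244,140],[63,-244,140],[63,-244,140],[63,-244,140],[63,-244,140]],"turn":[0.96,0.96,0.96,0.96,0.96,0.96,0.96,0.96,0.96,0.96,0.96,0.96],"claw":[-0.52,-0.52,-0.52,-0.52,-0.52,-0.52,-0.52,-0.52,-0.52,-0.52,-0.52,-0.52]}'; python3 go.py .5876 .2123 .074 -19.6
python3 - <<'E'
from h import *
for n,p in(('scene',(.59,.21,.05)),('top',(.59,.21,.05))):
    c=cam(n); u,v=map(int,proj(c,np.array(p))); print(n,u,v)
    cv2.imwrite(f'pics/{n}1.png',cv2.resize(c['bgr'][v-40:v+40,u-60:u+60],None,fx=6,fy=6,interpolation=cv2.INTER_CUBIC))
E
```

```text
time: 2.65
tool_pos: [0.5872, 0.2118, 0.1553]
tool_rot: [-3.139, -0.004, -0.337]
contact_force: [0.6, 0.0, -0.5]
opening: 0.0695
grip_force: 0.0
travel [ 0.2 -0.6 81.3] turn 0.06 yaw now -19.3 pos [0.5872 0.2118 0.1553]
scene 382 205
top 254 214
```

View pics/scene1.png

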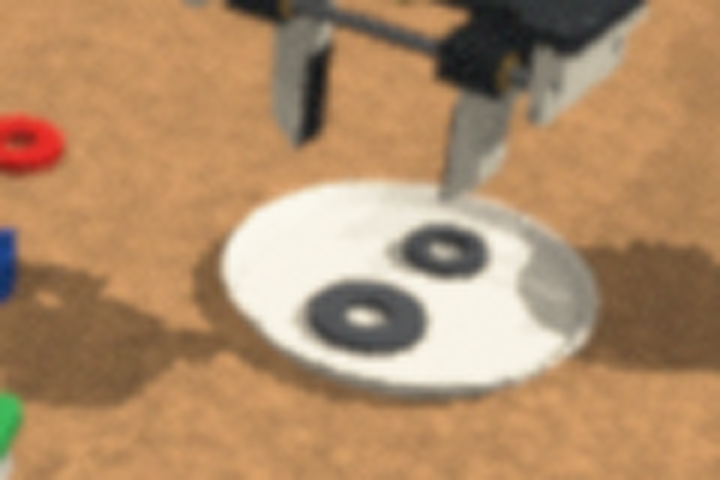

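The crop shows the tips at (300,140) and (460,195), i.e. full-image (372,188) and (399,197.5). I'll compare them with the scene-camera washer measurement.

```bash
python3 - <<'E'
from h import *
c=cam('scene')
a=ray(c,372,188.3,.0893);b=ray(c,398.7,197.5,.0893);print(a,b,(a+b)/2)
E
```

```text
[0.57738755 0.1738885  0.0893    ] [0.6000568  0.24996889 0.0893    ] [0.58872217 0.21192869 0.0893    ]
```

Consistent to about 2 mm. Descending and gripping.

```bash
python3 -m inch '{"travel":[[0,-0.5,40],[0,-0.5,70],[0,-0.5,81],[0,-0.5,81],[0,-0.5,81],[0,-0.5,81],[0,-0.5,81],[0,-0.5,81],[0,-0.5,81],[0,-0.5,60],[0,-0.5,0],[0,-0.5,0]],"turn":[0,0,0,0,0,0,0,0,0,0,0,0],"claw":[-0.52,-0.52,-0.52,-0.52,1,1,1,1,1,1,1,1]}' 25; python3 go.py .5225 -.2369 .2 -19.6
python3 - <<'E'
from h import *
for n,p in(('scene',(.59,.21,.08)),):
    c=cam(n); u,v=map(int,proj(c,np.array(p))); print(n,u,v)
    cv2.imwrite(f'pics/{n}2.png',cv2.resize(c['bgr'][v-40:v+40,u-60:u+60],None,fx=6,fy=6,interpolation=cv2.INTER_CUBIC))
E
```

```text
time: 4.0
tool_pos: [0.588, 0.2127, 0.1573]
tool_rot: [-3.137, -0.007, -0.336]
contact_force: [0.1, 0.7, -0.1]
opening: 0.0545
grip_force: 24.9
travel [ 86.6 446.  -42.7] turn 0.06 yaw now -19.3 pos [0.588  0.2127 0.1573]
scene 383 195
```

View pics/scene2.png

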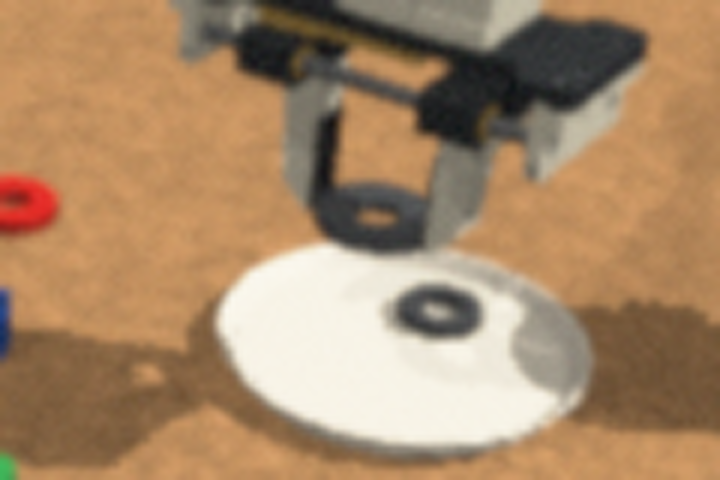

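Washer held level. Moving above the stud.

```bash
python3 -m inch '{"travel":[[0,0,-43],[60,400,-43],[60,400,-43],[60,400,-43],[60,400,-43],[60,400,-43],[60,400,-43],[60,400,-43],[60,400,-43],[60,400,-43],[60,400,-43],[60,400,-43]],"turn":[0,0,0,0,0,0,0,0,0,0,0,0],"claw":[1,1,1,1,1,1,1,1,1,1,1,1]}'; python3 go.py .5225 -.2369 .16 -19.6
python3 - <<'E'
from h import *
for n,p in(('scene',(.52,-.237,.04)),('top',(.52,-.237,.04))):
    c=cam(n); u,v=map(int,proj(c,np.array(p))); print(n,u,v)
    cv2.imwrite(f'pics/{n}3.png',cv2.resize(c['bgr'][v-25:v+25,u-40:u+40],None,fx=10,fy=10,interpolation=cv2.INTER_CUBIC))
a,b=[cv2.imread(f'pics/{n}3.png') for n in('scene','top')]
cv2.imwrite('pics/both3.png',cv2.resize(np.vstack([a,b]),(480,600)))
E
```

```text
time: 5.25
tool_pos: [0.5102, -0.1841, 0.1945]
tool_rot: [-3.141, 0.002, -0.336]
contact_force: [0.2, -0.4, 0.0]
opening: 0.0546
grip_force: 24.9
travel [29.1 45.8 34.5] turn 0.07 yaw now -19.3 pos [ 0.5102 -0.1841  0.1945]
scene 249 170
top 430 246
```

View pics/both3.png

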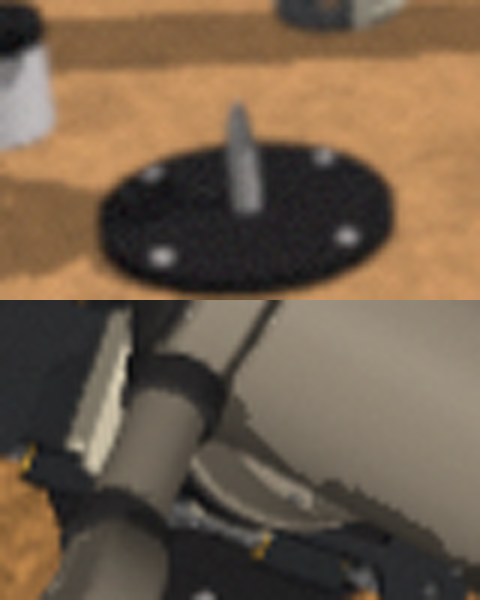

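The scene crop shows the stud tip at about (248.5,161.7) and its base at (250.3,180) in full-image pixels. I'll cast rays through both.

```bash
python3 - <<'E'
from h import *
c=cam('scene')
print(ray(c,248.5,161.9,.074),ray(c,250.3,180,.012),proj(c,np.array([.5225,-.2369,.074])),proj(c,np.array([.5235,-.2369,.012])))
E
python3 go.py .5225 -.2365 .16 -19.6
```

```text
[ 0.52475062 -0.23460281  0.074     ] [ 0.52964224 -0.23153007  0.012     ] (np.float64(248.2042584503423), np.float64(161.497087529766)) (np.float64(249.74982629077562), np.float64(178.87608177885545))
travel [28.5 46.1 35.1] turn 0.09 yaw now -19.2 pos [ 0.5107 -0.1835  0.1951]
```

```bash
python3 -m inch '{"travel":[[29.3,45.3,0],[29.3,45.3,0],[29.3,45.3,30],[29.3,45.3,32],[29.3,45.3,32],[29.3,45.3,32]],"turn":[0,0,0,0,0,0],"claw":[1,1,1,1,1,1]}'; python3 go.py .5235 -.2360 .079 -19.6
python3 - <<'E'
from h import *
for n,p in(('scene',(.52,-.237,.07)),):
    c=cam(n); u,v=map(int,proj(c,np.array(p))); print(n,u,v)
    cv2.imwrite(f'pics/{n}4.png',cv2.resize(c['bgr'][v-25:v+25,u-40:u+40],None,fx=10,fy=10,interpolation=cv2.INTER_CUBIC))
E
```

```text
time: 6.0
tool_pos: [0.5237, -0.2371, 0.1643]
tool_rot: [3.141, -0.001, -0.335]
contact_force: [-0.2, 0.0, -0.9]
opening: 0.054
grip_force: 24.9
travel [-0.5 -1.  85.3] turn 0.08 yaw now -19.2 pos [ 0.5237 -0.2371  0.1643]
scene 248 162
```

View pics/scene4.png

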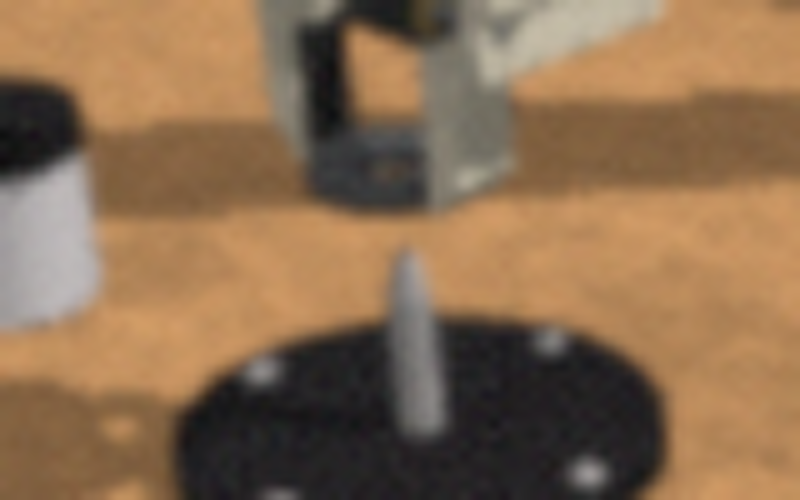

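```bash
python3 - <<'E'
from h import *
c=cam('scene')
print(ray(c,247.2,154.0,.1003),ray(c,248.8,162.2,.074))
E
```

```text
[ 0.52352684 -0.23723548  0.1003    ] [ 0.52633    -0.23266443  0.074     ]
```

```bash
python3 go.py .5245 -.2343 .079 -19.2
```

```text
travel [-0.3 -3.2 85.5] turn -0.01 yaw now -19.2 pos [ 0.5237 -0.2374  0.1645]
```

```bash
python3 -m inch '{"travel":[[-0.3,-3.2,0],[-0.3,-3.2,15],[-0.3,-3.2,25],[-0.3,-3.2,35],[-0.3,-3.2,42],[-0.3,-3.2,42]],"turn":[0,0,0,0,0,0],"claw":[1,1,1,1,1,1]}'; python3 go.py .5245 -.2343 .081 -19.2
```

```text
time: 6.7
tool_pos: [0.5234, -0.2342, 0.1202]
tool_rot: [-3.141, 0.002, -0.337]
contact_force: [0.3, -0.6, -1.1]
opening: 0.0545
grip_force: 24.9
travel [ 1.1 -0.3 39.2] turn -0.02 yaw now -19.3 pos [ 0.5234 -0.2342  0.1202]
```

```bash
python3 -m inch '{"travel":[[1,0,15],[1,0,30],[1,0,38],[1,0,39],[1,0,39],[1,0,39],[1,0,39],[1,0,39],[1,0,39],[1,0,-10],[1,0,-50],[1,0,-80]],"turn":[0,0,0,0,0,0,0,0,0,0,0,0],"claw":[1,1,1,1,1,-0.5,-0.5,-0.5,-0.5,-0.5,-0.5,-0.5]}'; python3 go.py .4867 .0075 .2 -19.2
python3 - <<'E'
from h import *
for n,p in(('scene',(.52,-.237,.05)),):
    c=cam(n); u,v=map(int,proj(c,np.array(p))); print(n,u,v)
    cv2.imwrite(f'pics/{n}5.png',cv2.resize(c['bgr'][v-25:v+25,u-40:u+40],None,fx=10,fy=10,interpolation=cv2.INTER_CUBIC))
E
```

```text
time: 7.9
tool_pos: [0.5253, -0.2351, 0.204]
tool_rot: [3.141, -0.003, -0.336]
contact_force: [0.5, -0.1, 0.3]
opening: 0.0688
grip_force: 0.0
travel [-116.5 -216.2    4. ] turn -0.02 yaw now -19.3 pos [ 0.5253 -0.2351  0.204 ]
scene 249 167
```

View pics/scene5.png

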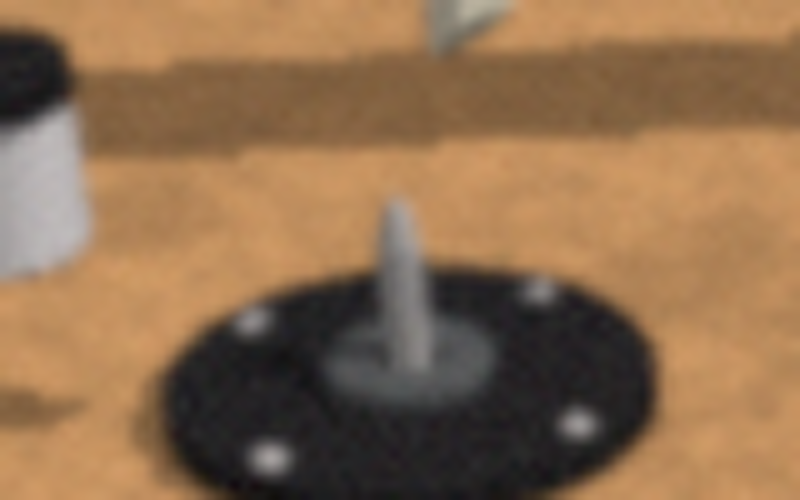

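Washer 1 is seated flat round the stud: its centre is about (410,362) and the stud runs through it. Next is the seal.

```bash
python3 -m inch '{"travel":[[-116.5,-216.5,0],[-116.5,-216.5,0],[-116.5,-216.5,0],[-116.5,-216.5,0],[-116.5,-216.5,0],[-116.5,-216.5,0],[-116.5,-216.5,0],[-116.5,-216.5,40],[-116.5,-216.5,80],[-116.5,-216.5,80],[-116.5,-216.5,80]],"turn":[0,0,0,0,0,0,0,0,0,0,0],"claw":[-0.5,-0.5,-0.5,-0.5,-0.5,-0.5,-0.5,-0.5,-0.5,-0.5,-0.5]}'; python3 go.py .487 .008 .069 -19.2
```

```text
time: 9.05
tool_pos: [0.4867, 0.0068, 0.1215]
tool_rot: [3.141, 0.001, -0.338]
contact_force: [0.3, 0.2, 0.3]
opening: 0.0689
grip_force: 0.0
travel [-0.1 -1.2 52.5] turn -0.04 yaw now -19.4 pos [0.4867 0.0068 0.1215]
```

```bash
python3 -m inch '{"travel":[[0,-1,30],[0,-1,52],[0,-1,52],[0,-1,52],[0,-1,52],[0,-1,52],[0,-1,52],[0,-1,52],[0,-1,30],[0,-1,-20],[0,-1,-70],[0,-1,-80]],"turn":[0,0,0,0,0,0,0,0,0,0,0,0],"claw":[-0.5,-0.5,-0.5,1,1,1,1,1,1,1,1,1]}' 20; python3 go.py .5245 -.2345 .2 -19.2
```

```text
time: 10.25
tool_pos: [0.489, 0.0087, 0.2072]
tool_rot: [-3.14, -0.011, -0.336]
contact_force: [0.2, 0.3, -0.5]
opening: 0.0495
grip_force: 20.0
travel [113.7 217.9   7.2] turn -0.01 yaw now -19.3 pos [0.489  0.0087 0.2072]
```

```bash
python3 -m inch '{"travel":[[115,217,0],[115,217,0],[115,217,0],[115,217,0],[115,217,0],[115,217,0],[115,217,0],[115,217,0],[115,217,20],[115,217,32],[115,217,32],[115,217,32]],"turn":[0,0,0,0,0,0,0,0,0,0,0,0],"claw":[1,1,1,1,1,1,1,1,1,1,1,1]}'; python3 go.py .5245 -.2345 .09 -19.2
python3 - <<'E'
from h import *
for n,p in(('scene',(.52,-.237,.07)),):
    c=cam(n); u,v=map(int,proj(c,np.array(p))); print(n,u,v)
    cv2.imwrite(f'pics/{n}6.png',cv2.resize(c['bgr'][v-25:v+25,u-40:u+40],None,fx=10,fy=10,interpolation=cv2.INTER_CUBIC))
E
```

```text
time: 11.45
tool_pos: [0.5237, -0.2332, 0.1695]
tool_rot: [-3.142, 0.0, -0.336]
contact_force: [-0.4, -0.2, 0.6]
opening: 0.0495
grip_force: 20.0
travel [ 1.2  1.  79.5] turn -0.0 yaw now -19.2 pos [ 0.5237 -0.2332  0.1695]
scene 248 162
```

View pics/scene6.png

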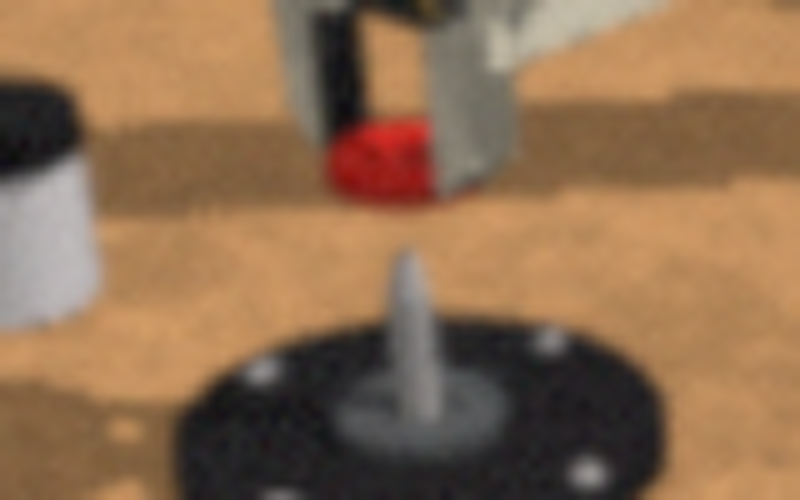

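The seal spans from u = 327 to about 477, so its centre of about 402 sits in line with the stud axis. Descending.

```bash
python3 -m inch '{"travel":[[0.8,0.5,15],[0.8,0.5,28],[0.8,0.5,36],[0.8,0.5,44],[0.8,0.5,44]],"turn":[0,0,0,0,0],"claw":[1,1,1,1,1]}'; python3 go.py .5245 -.2343 .090 -19.2
```

```text
time: 12.0
tool_pos: [0.5237, -0.2343, 0.1242]
tool_rot: [-3.141, 0.002, -0.337]
contact_force: [-0.8, 0.5, 0.0]
opening: 0.0493
grip_force: 20.0
travel [ 0.7 -0.3 34.2] turn -0.02 yaw now -19.3 pos [ 0.5237 -0.2343  0.1242]
```

```bash
python3 -m inch '{"travel":[[0,0,15],[0,0,27],[0,0,34],[0,0,34],[0,0,34],[0,0,34],[0,0,34],[0,0,34],[0,0,34],[0,0,-10],[0,0,-50],[0,0,-80]],"turn":[0,0,0,0,0,0,0,0,0,0,0,0],"claw":[1,1,1,1,1,-0.5,-0.5,-0.5,-0.5,-0.5,-0.5,-0.5]}'; python3 go.py .5183 .237 .2 -19.2
python3 - <<'E'
from h import *
for n,p in(('scene',(.52,-.237,.05)),):
    c=cam(n); u,v=map(int,proj(c,np.array(p))); print(n,u,v)
    cv2.imwrite(f'pics/{n}7.png',cv2.resize(c['bgr'][v-25:v+25,u-40:u+40],None,fx=10,fy=10,interpolation=cv2.INTER_CUBIC))
E
```

```text
time: 13.2
tool_pos: [0.5245, -0.2348, 0.2078]
tool_rot: [3.141, -0.002, -0.337]
contact_force: [0.6, 0.3, -0.7]
opening: 0.069
grip_force: 0.0
travel [-161.7 -443.3    7.8] turn -0.02 yaw now -19.3 pos [ 0.5245 -0.2348  0.2078]
scene 249 167
```

View pics/scene7.png

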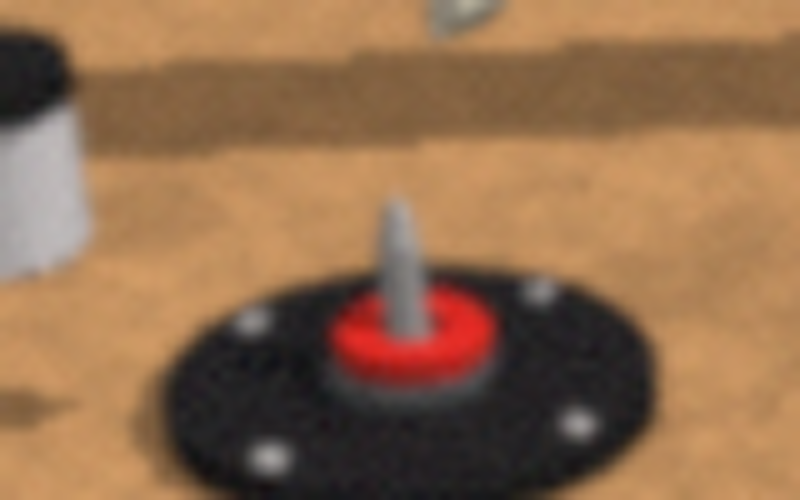

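```bash
python3 - <<'E'
from h import *
c=cam('top'); print(ray(c,137,248,.14)); c=cam('scene'); print(ray(c,481,224,0))
E
python3 -m inch '{"travel":[[-161.7,-443,0],[-161.7,-443,0],[-161.7,-443,0],[-161.7,-443,0],[-161.7,-443,0],[-161.7,-443,0],[-161.7,-443,0],[-161.7,-443,0],[-161.7,-443,0],[-161.7,-443,0],[-161.7,-443,0],[-161.7,-443,0]],"turn":[0,0,0,0,0,0,0,0,0,0,0,0],"claw":[-0.35,-0.35,-0.35,-0.35,-0.35,-0.35,-0.35,-0.35,-0.35,-0.35,-0.35,-0.35]}'; python3 go.py .5183 .237 .075 -19.2
```

```text
[0.49388407 0.4618783  0.14      ]
[0.50883494 0.4734318  0.        ]
time: 14.55
tool_pos: [0.5171, 0.2368, 0.2039]
tool_rot: [3.14, 0.002, -0.335]
contact_force: [0.6, -0.4, -0.1]
opening: 0.062
grip_force: 0.0
travel [  1.   -0.6 128.9] turn -0.0 yaw now -19.2 pos [0.5171 0.2368 0.2039]
```

```bash
python3 -m inch '{"travel":[[1,-0.5,50],[1,-0.5,95],[1,-0.5,120],[1,-0.5,129],[1,-0.5,129],[1,-0.5,129],[1,-0.5,129],[1,-0.5,129],[1,-0.5,129],[1,-0.5,100],[1,-0.5,50],[1,-0.5,0]],"turn":[0,0,0,0,0,0,0,0,0,0,0,0],"claw":[-0.35,-0.35,-0.35,-0.35,-0.35,1,1,1,1,1,1,1]}' 25; python3 go.py .5245 -.2343 .2 -19.2
```

```text
time: 15.75
tool_pos: [0.5184, 0.237, 0.207]
tool_rot: [3.141, 0.001, -0.336]
contact_force: [0.9, 0.3, -0.2]
opening: 0.0108
grip_force: 0.0
travel [161.3 442.9   7. ] turn -0.01 yaw now -19.3 pos [0.5184 0.237  0.207 ]
```

```bash
python3 - <<'E'
from h import *
for n,p in(('scene',(.54,.23,.05)),):
    c=cam(n); u,v=map(int,proj(c,np.array(p))); print(n,u,v)
    cv2.imwrite(f'pics/{n}8.png',cv2.resize(c['bgr'][v-45:v+45,u-60:u+60],None,fx=6,fy=6,interpolation=cv2.INTER_CUBIC))
E
python3 - <<'E'
from m import *
run('scene',dict(plate=(0,0,1,1),sau=(366,200,414,226),parts=(300,178,345,220)))
E
```

```text
scene 393 197
washer [395.3 206.4] [ 7.8 13.3] world [0.525  0.2374 0.014 ] ext mm [43. 37.]
saucer [389.6 212.4] [33.8 60.2] world [0.5622 0.2277 0.014 ] ext mm [162. 148.]
coupl [318.  208.5] [12.2 13.8] world [0.6233 0.0353 0.02  ] ext mm [63. 39.]
```

View pics/scene8.png

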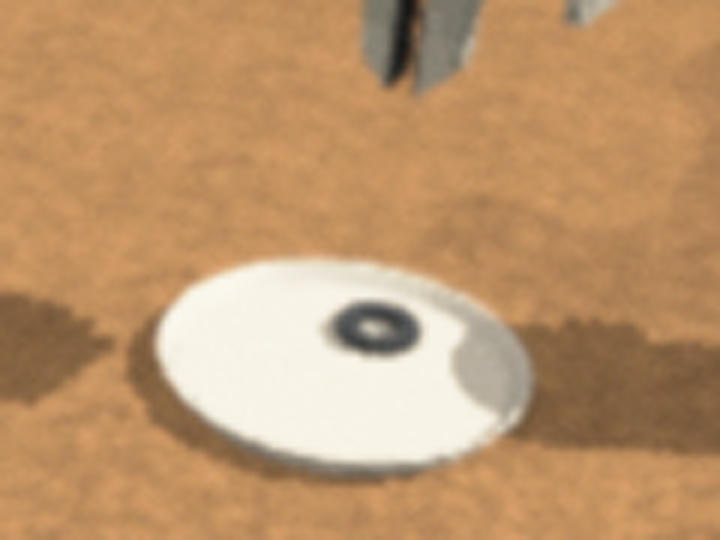

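The washer stayed in place at scene (395.3,206.4): the fingers lifted before they had closed. I'll retry with a longer closing wait.

```bash
python3 -m inch '{"travel":[[0,0,0],[0,0,0],[0,0,0],[0,0,0],[0,0,0],[0,0,0],[0,0,0],[0,0,40],[0,0,70],[0,0,70],[0,0,70]],"turn":[0,0,0,0,0,0,0,0,0,0,0],"claw":[-0.4,-0.4,-0.4,-0.4,-0.4,-0.4,-0.4,-0.4,-0.4,-0.4,-0.4]}'; python3 go.py .519 .2365 .074 -19.2
```

```text
time: 16.95
tool_pos: [0.5191, 0.2372, 0.1356]
tool_rot: [3.141, 0.0, -0.337]
contact_force: [0.7, 0.0, -0.1]
opening: 0.064
grip_force: 0.0
travel [ 0.1  0.7 61.6] turn -0.02 yaw now -19.3 pos [0.5191 0.2372 0.1356]
```

```bash
python3 -m inch '{"travel":[[0,0.5,40],[0,0.5,58],[0,0.5,61.5],[0,0.5,61.5],[0,0.5,61.5],[0,0.5,61.5],[0,0.5,61.5],[0,0.5,61.5],[0,0.5,61.5],[0,0.5,61.5],[0,0.5,61.5],[0,0.5,61.5]],"turn":[0,0,0,0,0,0,0,0,0,0,0,0],"claw":[-0.4,-0.4,-0.4,-0.4,1,1,1,1,1,1,1,1]}' 25; python3 go.py .5245 -.2343 .2 -19.2
```

```text
time: 18.15
tool_pos: [0.5193, 0.2368, 0.0748]
tool_rot: [-3.141, -0.001, -0.336]
contact_force: [-1.1, -0.1, 5.8]
opening: 0.0413
grip_force: 25.0
travel [ 160.5  443.  -125.2] turn -0.02 yaw now -19.3 pos [0.5193 0.2368 0.0748]
```

```bash
python3 -m inch '{"travel":[[0,0,-30],[0,0,-80],[0,0,-130],[0,0,-130],[160.5,443,-130],[160.5,443,-130],[160.5,443,-130],[160.5,443,-130],[160.5,443,-130],[160.5,443,-130],[160.5,443,-130],[160.5,443,-130]],"turn":[0,0,0,0,0,0,0,0,0,0,0,0],"claw":[1,1,1,1,1,1,1,1,1,1,1,1]}'; python3 go.py .5245 -.2343 .2 -19.2
```

```text
time: 19.35
tool_pos: [0.5225, -0.1653, 0.2032]
tool_rot: [-3.141, 0.001, -0.337]
contact_force: [0.7, -0.2, 0.1]
opening: 0.0409
grip_force: 25.0
travel [24.7 64.5  3.2] turn -0.02 yaw now -19.3 pos [ 0.5225 -0.1653  0.2032]
```

```bash
python3 -m inch '{"travel":[[24.7,64.5,0],[24.7,64.5,0],[24.7,64.5,20],[24.7,64.5,35],[24.7,64.5,35],[24.7,64.5,35]],"turn":[0,0,0,0,0,0],"claw":[1,1,1,1,1,1]}'; python3 go.py .5245 -.2343 .096 -19.2
python3 - <<'E'
from h import *
for n,p in(('scene',(.52,-.237,.07)),):
    c=cam(n); u,v=map(int,proj(c,np.array(p))); print(n,u,v)
    cv2.imwrite(f'pics/{n}9.png',cv2.resize(c['bgr'][v-25:v+25,u-40:u+40],None,fx=10,fy=10,interpolation=cv2.INTER_CUBIC))
E
```

```text
time: 19.95
tool_pos: [0.5252, -0.2319, 0.1686]
tool_rot: [-3.141, 0.001, -0.336]
contact_force: [0.7, -0.5, 0.5]
opening: 0.0411
grip_force: 25.0
travel [ 0.2  2.5 72.6] turn -0.01 yaw now -19.3 pos [ 0.5252 -0.2319  0.1686]
scene 248 162
```

View pics/scene9.png

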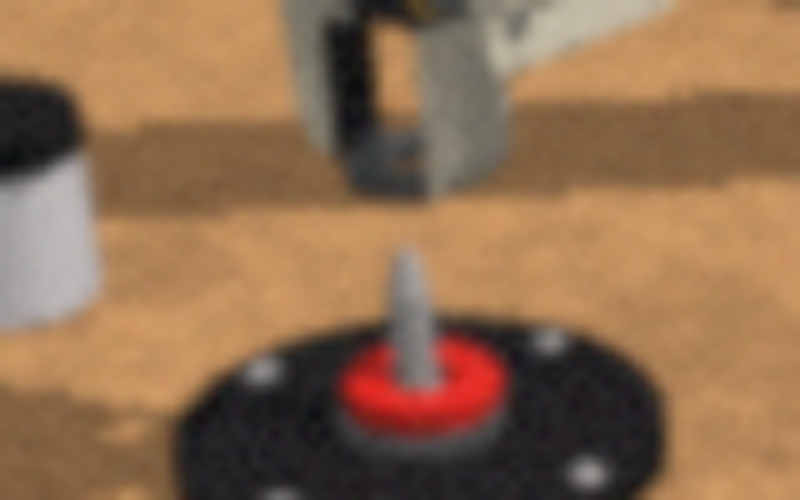

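The washer's centre is about u = 405 against the stud's 401, so I'll apply the roughly 2 mm y correction and descend.

```bash
python3 -m inch '{"travel":[[0,2,10],[0,2,25],[0,2,35],[0,2,42],[0,2,42]],"turn":[0,0,0,0,0],"claw":[1,1,1,1,1]}'; python3 go.py .5245 -.2343 .099 -19.2
```

```text
time: 20.5
tool_pos: [0.5241, -0.234, 0.1258]
tool_rot: [-3.141, 0.002, -0.336]
contact_force: [-0.6, 0.8, -0.8]
opening: 0.0413
grip_force: 25.0
travel [ 0.4  0.2 26.8] turn -0.02 yaw now -19.3 pos [ 0.5241 -0.234   0.1258]
```

```bash
python3 -m inch '{"travel":[[0.3,0,15],[0.3,0,26.5],[0.3,0,26.5],[0.3,0,26.5],[0.3,0,26.5],[0.3,0,26.5],[0.3,0,26.5],[0.3,0,26.5],[0.3,0,26.5],[0.3,0,-10],[0.3,0,-50],[0.3,0,-75]],"turn":[0,0,0,0,0,0,0,0,0,0,0,0],"claw":[1,1,1,1,-0.35,-0.35,-0.35,-0.35,-0.35,-0.35,-0.35,-0.35]}'; python3 go.py .6155 .0325 .2 -19.2
python3 - <<'E'
from h import *
for n,p in(('scene',(.52,-.237,.05)),):
    c=cam(n); u,v=map(int,proj(c,np.array(p))); a=c['bgr'][v-25:v+25,u-40:u+40]
    u,v=map(int,proj(c,np.array([.615,.03,.02]))); b=c['bgr'][v-25:v+25,u-40:u+40]; print(u,v)
    cv2.imwrite('pics/scene10.png',cv2.resize(np.vstack([a,b]),None,fx=6,fy=6,interpolation=cv2.INTER_CUBIC))
E
```

```text
time: 21.7
tool_pos: [0.5254, -0.2347, 0.2046]
tool_rot: [3.141, -0.003, -0.336]
contact_force: [0.7, -0.9, 0.4]
opening: 0.0616
grip_force: 0.0
travel [  -3.2 -282.     4.6] turn -0.02 yaw now -19.3 pos [ 0.5254 -0.2347  0.2046]
317 206
```

View pics/scene10.png

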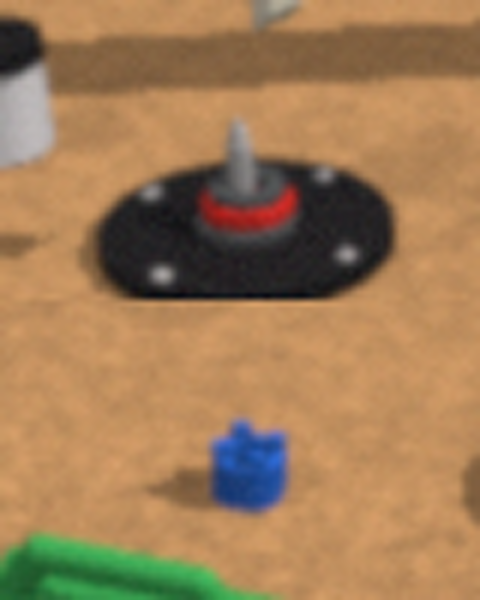

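The narrow washer lies on the seal, and the coupling stands upright at about (317.5,209) with its teeth up. Going for it.

```bash
python3 -m inch '{"travel":[[-3,-282,0],[-3,-282,0],[-3,-282,0],[-3,-282,0],[-3,-282,0],[-3,-282,0],[-3,-282,0],[-3,-282,0],[-3,-282,40],[-3,-282,75],[-3,-282,75],[-3,-282,75]],"turn":[0,0,0,0,0,0,0,0,0,0,0,0],"claw":[-0.35,-0.35,-0.35,-0.35,-0.35,-0.35,-0.35,-0.35,-0.35,-0.35,-0.35,-0.35]}'; python3 go.py .6160 .0325 .072 -19.2
```

```text
time: 22.95
tool_pos: [0.6151, 0.0315, 0.1271]
tool_rot: [3.141, 0.001, -0.338]
contact_force: [0.5, -0.1, 0.1]
opening: 0.0616
grip_force: 0.0
travel [ 0.6 -1.3 55.1] turn -0.03 yaw now -19.4 pos [0.6151 0.0315 0.1271]
```

```bash
python3 -m inch '{"travel":[[0.6,-1,30],[0.6,-1,50],[0.6,-1,55],[0.6,-1,55],[0.6,-1,55],[0.6,-1,55],[0.6,-1,55],[0.6,-1,55],[0.6,-1,55],[0.6,-1,55],[0.6,-1,55],[0.6,-1,55]],"turn":[0,0,0,0,0,0,0,0,0,0,0,0],"claw":[-0.35,-0.35,-0.35,1,1,1,1,1,1,1,1,1]}' 20; python3 go.py .5245 -.2343 .2 -19.2
```

```text
time: 24.15
tool_pos: [0.6167, 0.0335, 0.0731]
tool_rot: [-3.141, -0.002, -0.336]
contact_force: [-1.5, -0.5, 6.2]
opening: 0.0353
grip_force: 20.0
travel [   1.4  283.2 -126.9] turn -0.01 yaw now -19.3 pos [0.6167 0.0335 0.0731]
```

```bash
python3 -m inch '{"travel":[[0,0,-30],[0,0,-80],[0,0,-127],[0,0,-127],[1.4,283,-127],[1.4,283,-127],[1.4,283,-127],[1.4,283,-127],[1.4,283,-127],[1.4,283,-127],[1.4,283,-127],[1.4,283,-127]],"turn":[0,0,0,0,0,0,0,0,0,0,0,0],"claw":[1,1,1,1,1,1,1,1,1,1,1,1]}'; python3 go.py .5245 -.2343 .175 -19.2
python3 - <<'E'
from h import *
for n,p in(('scene',(.52,-.237,.08)),):
    c=cam(n); u,v=map(int,proj(c,np.array(p))); print(n,u,v)
    cv2.imwrite(f'pics/{n}11.png',cv2.resize(c['bgr'][v-30:v+30,u-40:u+40],None,fx=10,fy=10,interpolation=cv2.INTER_CUBIC))
E
```

```text
time: 25.35
tool_pos: [0.5234, -0.2344, 0.1982]
tool_rot: [-3.141, 0.001, -0.338]
contact_force: [-0.1, 0.1, -0.5]
opening: 0.0352
grip_force: 20.0
travel [ 1.  -0.4 23.2] turn -0.04 yaw now -19.4 pos [ 0.5234 -0.2344  0.1982]
scene 248 159
```

View pics/scene11.png

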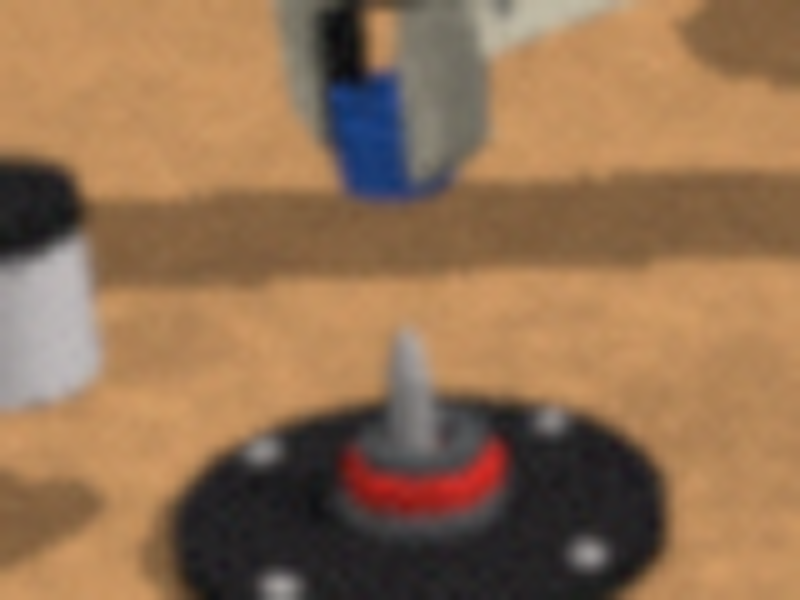

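The coupling's bottom centre is about u = 397 and the stud axis extrapolates to about 396, so it is aligned. Descending.

```bash
python3 -m inch '{"travel":[[0.6,0,30],[0.6,0,48],[0.6,0,58],[0.6,0,68],[0.6,0,76],[0.6,0,76]],"turn":[0,0,0,0,0,0],"claw":[1,1,1,1,1,1]}'; python3 go.py .5245 -.2343 .111 -19.2
```

```text
time: 26.0
tool_pos: [0.5243, -0.2337, 0.1221]
tool_rot: [-3.141, 0.001, -0.336]
contact_force: [0.3, 0.6, -1.6]
opening: 0.0353
grip_force: 20.0
travel [ 0.4  0.5 11.1] turn -0.01 yaw now -19.3 pos [ 0.5243 -0.2337  0.1221]
```

```bash
python3 -m inch '{"travel":[[0,0.3,8],[0,0.3,11],[0,0.3,11],[0,0.3,11],[0,0.3,11],[0,0.3,11],[0,0.3,11],[0,0.3,11],[0,0.3,11],[0,0.3,-20],[0,0.3,-60],[0,0.3,-90]],"turn":[0,0,0,0,0,0,0,0,0,0,0,0],"claw":[1,1,1,-0.5,-0.5,-0.5,-0.5,-0.5,-0.5,-0.5,-0.5,-0.5]}'
python3 - <<'E'
from h import *
for n,p in(('scene',(.52,-.237,.05)),):
    c=cam(n); u,v=map(int,proj(c,np.array(p))); print(n,u,v)
    cv2.imwrite(f'pics/{n}12.png',cv2.resize(c['bgr'][v-30:v+30,u-40:u+40],None,fx=10,fy=10,interpolation=cv2.INTER_CUBIC))
E
```

```text
time: 27.2
tool_pos: [0.5246, -0.2347, 0.2148]
tool_rot: [3.141, -0.001, -0.337]
contact_force: [0.4, -0.3, -0.1]
opening: 0.0688
grip_force: 0.0
scene 249 167
```

View pics/scene12.png

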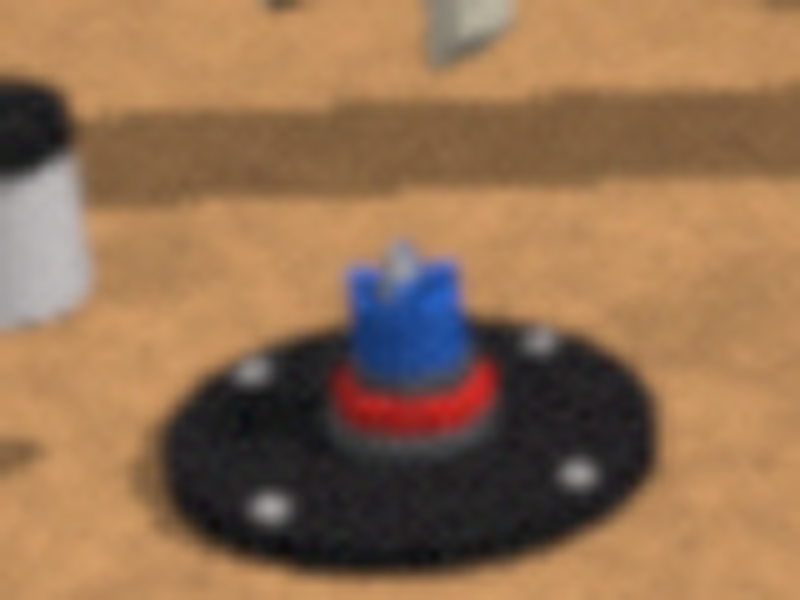

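All four parts are stacked level, with the coupling's teeth up and the stud tip showing at (402,250) in the crop. The gripper is clear, so I'm handing in.

```bash
python3 -c "
from cell import robot; print(robot.hand_in())"
```

```text
the job is handed in; nothing more can be done
None
```

The job is handed in at about 27 s: wide washer, seal, narrow washer and coupling (teeth up) are stacked on the stud and look seated in the last picture; the hand-in returned no verdict.

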